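Shut the tagged air valve in the bench box

ROBOT

A 7-joint arm with a two-finger parallel gripper is mounted at the origin on the work surface. World frame = base frame: x ahead of the robot, y to its left, z up, the work surface at z = 0. Lengths are in m, angles in rad, forces in N, time in s.
With the tool pointing down it reaches from about 0.4 to 0.85 m from the base axis. Payload 10.4 kg.
Tool frame: the origin (TCP) lies at the very end of the fingers, on their centre line; the grasp point (between the pads) lies r.grip_depth behind it (r.grip_depth is the distance from the TCP to the grasp point, in m); y points along the fingers, z is the direction in which the jaws open and shut, and the axes are right-handed (so a half turn about y gives the same grasp; the last joint's range is limited). The gripper opens to 87 mm and grips with 3 to 60 N. Pads are 19 mm wide; open, the fingers measure 117 mm over their backs; the gripper's body (75 mm by 190 mm) begins 51 mm behind the grasp point.
Start: joints at [1.219, 0.332, -0.065, 1.46, 0.022, 1.35, -0.088], TCP at [0.202, -0.592, 0.223] pointing down, gripper open.
Joint ranges: [-2.6, 2.6], [-0.5, 2.12], [-1.47, 1.34], [0.16, 2.42], [-1.27, 4.41], [0.06, 2.06], [-2.6, 2.6]. Speed limits (rad/s): [2.22, 2.22, 2.79, 2.79, 3.14, 3.14, 3.14].

INTERFACE

Orientations are given as a unit quaternion [x, y, z, w].
In Python, from bench import r gives the robot as it stands.
- The arm moves only by the shell command python3 -m jog 'ROWS' [OPENING] [FORCE]. ROWS is JSON, a list of rows, each a list of 6 numbers: the shift along the tool's x, y, z in m, then the turn, a rotation vector about the tool's x, y, z in degrees. A call has 1 to 12 rows; each row shifts and turns the pose as measured when the row begins, along the tool's axes as they then stand; what a row does not reach is not made up. A row lasts 1/12 s, in which the tool goes at most 41.7 mm and 7.16 degrees, less where a joint would pass 70% of its speed; a pose out of reach is approached as far as the arm can. A call with a gripper value outside its range is refused whole. OPENING is the opening, from -1 (shut) to 1 (fully open), so that 0 is half open, set as the call begins (- or left out, the last holds). The fingers move at their own pace and stop on an object; FORCE is the grip in N (left out, the last holds). Time passes only in rows, so rows that do not move let the fingers close. It gives the time, the measured TCP pose, the force and the opening at its end, in the units of the state.
- r.read_state(): the state, without advancing time (a new reading comes with each control period).
- r.camera(name): name is "side" or "top"; returns a dict with "image" (480x640x3 uint8, red, green, blue), "range_z" (480x640 float32, m along the optical axis (not along the pixel's ray), 0 where there is no reading), "K" (3x3 intrinsics, pixels), "R" (3x3) and "t" (3): a world point X has camera coordinates R X + t. Camera axes: x right, y down, z forward; pixel columns grow to the right and rows downward; lengths in m; the calibration is good to about 2 mm. A picture is of the moment at which its call begins.
- r.close_job(): hands the job in, once; it reports no verdict.
The state is a dict: "time": time; "joint_positions": joint angles; "joint_vel": joint speeds; "joint_torque": joint torques, N m; "ee_pos": TCP position; "eef_rot": TCP orientation; "ft_force": force on the tool from outside, world axes, zero at the start; "torque": the same for the moment, N m; "width": finger opening in m.
Only numpy, scipy, OpenCV 4.12 (cv2) and the standard library are available. Lean on these libraries where they do the work, as an engineer would, in place of code of your own. Each camera call takes 0.05 s, during which the arm holds its last target. There are 200 camera calls.

TASK

Push the loose cover of the air-valve box along its guides, fully aside onto the closed half, without lifting it. Then push the handle that has the round tag at its end clockwise (seen from above) to its stop, so that this valve is shut. Leave the other handle, the bottle, the jar and the wrench where they are, and finish clear of everything.

Things in the scene. Friction and masses are not known exactly. Their poses are not given: they have to be found in the camera images.
- airbox: grey valve box fixed to the bench, 240 mm (x) by 306 mm (y), rim 62 mm above the bench, turned about z by up to 20 degrees. Origin: centre of its underside. Its -y half is an open-topped well, its +y half a closed deck level with the rim. Guide rails along both long sides and stops at both ends rise to 70 mm above the bench. On its +x side outlets stand out 40 mm, below the rim
- well (a point): centre of the well's mouth, 62 mm above the bench, at x = 0, y = -75 mm in the box's frame, axes as the box's. The well is 210 mm (x) by 120 mm (y), its floor 10 mm above the bench. Two pipes run along y (tops 29 mm above the bench), each with a valve body up to 32 mm and a handle above; the pivots lie at x = -44 and 34, y = -30 mm from this point, either handle at either pivot
- cover: aluminium plate 223 mm (x) by 134 mm (y) by 6 mm, 0.35 to 0.7 kg, loose on the rim between the guide rails (2.5 mm play). Origin: centre of its underside, 62 mm above the bench. In the box's frame it starts over the well at y = -77 to -69 mm; pushed along the box's +y it slides onto the deck, to the end stop at y = +78 mm; the well is clear of it from +52 mm
- cover_rib (a point): middle of the upright rib on top of the cover: 90 mm along x, 12 mm thick along y, 24 mm high (top 92 mm above the bench); this point is its centre, 80 mm above the bench, 18 mm above the cover's origin, 12 mm above the plate's upper face
- tagged (a joint): turn of the tagged handle in rad: 0 is open, pointing along the box's +y; grows clockwise seen from above; 1.571 (its stop) is shut, pointing along the box's +x. Starts between 0 and 0.3. Stiff by friction (about 0.1 N m, so 3 N at 35 mm), stays where it is left
- tagged_pivot (a point): point on the turning axis of the tagged handle, at mid-height of the bar, 49 mm above the bench. The hub is 22 mm across, its top 57 mm above the bench. This handle is a steel bar 12 mm wide and 10 mm thick (44 to 54 mm above the bench)
- tagged_tip (a point): centre of the round tag, a flat steel disc 30 mm across and 10 mm thick on the end of the bar, 45 mm from the pivot (the handle reaches 60 mm from the pivot)
- plain (a joint): turn of the other handle, same sense and friction; starts between 0 and 0.3, to be left alone
- plain_pivot (a point): the same point on the axis of the other handle: the same steel bar and hub, but square-ended, without a round tag, 60 mm long from the pivot
- plain_tip (a point): point in the middle of the other handle's bar, 45 mm from its pivot
- lube: loose white bottle, 52 mm across, 140 mm tall, upright on the bench beyond the deck end (+y) of the box; origin at the centre of its underside
- jar: loose clear jar with a white label band and grey lid, 60 mm across, 70 mm tall, upright on the bench behind the box (+x side); origin at the centre of its underside
- wrench: loose steel wrench lying flat on the bench beyond the well end (-y) of the box, about parallel to the box's x; origin at its middle on the underside

How it is judged:
By the outcome, as a careful person would: the job done as asked, in the order asked, and still so for the second after the job is handed in, with the robot touching nothing.
It also fails if it takes over 48 s, if anything falls off the work surface, if the arm or the gripper's body presses on something with over 40 N, if the wrist force passes 120 N, or if a joint passes its speed limit or range.

## Working session

There is one attempt and no reset: what is moved stays moved. The work goes in short steps, Python scripts to look and compute and a shell command to move; the robot and the scene stay as the last step left them, time stands still between calls to the robot, and variables do not carry over. Pictures are saved under pics/ and viewed, about 8 in all and at most 12, crops included, and the job is handed in when it is done.

```bash
ls; mkdir -p pics; python3 - <<'E'
from bench import r
import cv2,numpy as np
s=r.read_state()
print({k:np.round(v,3).tolist() for k,v in s.items()}, r.grip_depth)
for n in("top","side"):
    c=r.camera(n); cv2.imwrite(f"pics/{n}0.png",c["image"][...,::-1]); np.savez(f"{n}0.npz",**c)
    print(n,c["K"].tolist(),np.round(c["R"],3).tolist(),c["t"], -c["R"].T@c["t"])
E
```

```text
pics
{'time': 0.0, 'joint_positions': [1.219, 0.333, -0.065, 1.461, 0.022, 1.35, -0.089], 'joint_vel': [0.001, 0.0, 0.001, -0.001, 0.001, -0.0, -0.0], 'joint_torque': [-0.0, -62.326, 0.025, -38.991, -0.061, 0.04, 0.0], 'ee_pos': [0.202, -0.591, 0.222], 'eef_rot': [-0.116, 0.698, -0.697, 0.116], 'ft_force': [0.971, 0.655, -0.827], 'torque': [0.006, 0.015, -0.007], 'width': 0.087} 0.0187
top [[508.5336209580859, 0.0, 311.9677575693506], [0.0, 508.5336209580859, 236.36984820320964], [0.0, 0.0, 1.0]] [[0.011, -1.0, 0.007], [-0.981, -0.012, -0.196], [0.196, -0.004, -0.981]] [0.03032802 0.63435044 1.01052014] [0.42406586 0.04210398 1.11483929]
side [[546.7112007714429, 0.0, 337.4682554615377], [0.0, 546.7112007714429, 239.47236543458936], [0.0, 0.0, 1.0]] [[0.964, -0.267, 0.009], [-0.129, -0.494, -0.86], [0.234, 0.827, -0.511]] [-0.5983122   0.18999609  0.95379828] [ 0.37807209 -0.85478339  0.65590701]
```

View pics/top0.png

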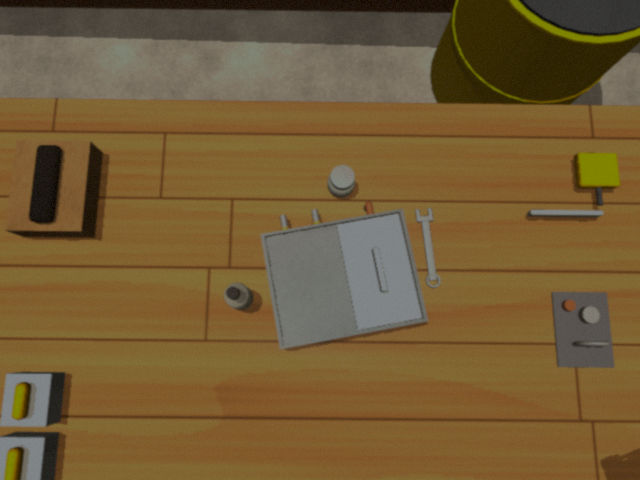

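View pics/side0.png

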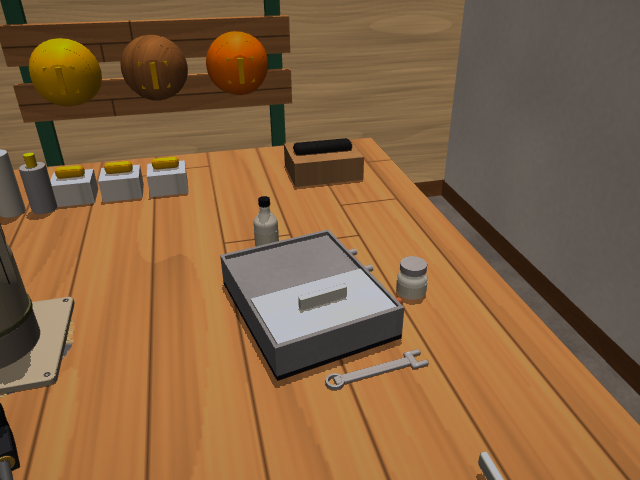

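The top view shows the box with corners near (262,234), (402,210), (426,321) and (283,348), the light cover on its right half and the rib around (380,270). The bottle is at (237,296), the jar at (342,180) and the wrench at (428,245). The side view agrees. Next I'll measure the box pose and rib.

```bash
cat > h.py <<'E'
import numpy as np,cv2
def cloud(c):
    z=c["range_z"]; v,u=np.mgrid[:480,:640]
    P=np.dstack([u,v,np.ones_like(u)])@np.linalg.inv(c["K"]).T*z[...,None]
    return (P-c["t"])@c["R"], z>0
def ray(c,uv,h):
    d=np.linalg.inv(c["K"])@[uv[0],uv[1],1]; d=c["R"].T@d; o=-c["R"].T@c["t"]
    return o+d*(h-o[2])/d[2]
E
python3 - <<'E'
from h import *
c=dict(np.load("top0.npz")); X,ok=cloud(c)
for q in [(262,234),(402,210),(426,321),(283,348)]: print(np.round(ray(c,q,.07),4))
roi=np.zeros((480,640),bool); roi[195:365,250:440]=1
m=ok&roi&(X[...,2]>.05)&(X[...,2]<.1)
n,l,st,ce=cv2.connectedComponentsWithStats(m.astype(np.uint8)); k=1+st[1:,4].argmax(); m=l==k
rect=cv2.minAreaRect((X[m][:,:2]*1000).astype(np.float32)); print("box",rect,cv2.boxPoints(rect), X[m][:,2].mean())
m2=roi&ok&(X[...,2]>.083)&(X[...,2]<.1); print("rib",m2.sum(),cv2.minAreaRect((X[m2][:,:2]*1000).astype(np.float32)),np.median(X[m2],0))
for nme,q,h in [("lube",(234,293),.14),("jar",(342,173),.07),("wr",(429,247),.0)]:
    print(nme,np.round(ray(c,q,h),3), X[q[1],q[0]])
E
```

```text
[0.6363 0.1423 0.07  ]
[ 0.6917 -0.1527  0.07  ]
[ 0.46   -0.1959  0.07  ]
[0.4034 0.0932 0.07  ]
box ((549.23876953125, -26.107620239257812), (241.05758666992188, 307.3290100097656), 11.198995590209961) [[ 401.1607   101.22213]
 [ 460.8493  -200.25488]
 [ 697.31683 -153.43738]
 [ 637.62823  148.03964]] 0.06549074633433835
rib 282 ((563.4176025390625, -99.56910705566406), (89.63616943359375, 12.695053100585938), 11.06238842010498) [ 0.5622556  -0.0989859   0.09125159]
lube [0.506 0.186 0.14 ] [0.50642071 0.18554391 0.14017914]
jar [ 0.772 -0.026  0.07 ] [ 0.77208458 -0.02557734  0.07012408]
wr [ 0.625 -0.224  0.   ] [ 0.62392972 -0.22207888  0.00803595]
```

```bash
cat >> h.py <<'E'
from scipy.spatial.transform import Rotation as Ro
C=np.array([.5492,-.0261]);YAW=np.radians(11.15)
B=np.array([[np.cos(YAW),-np.sin(YAW)],[np.sin(YAW),np.cos(YAW)]])
def to_box(p): return B.T@(np.asarray(p)[:2]-C)
def go(r,bx,by,z,jaw=None):
    """shift in tool axes to box point; jaw = wanted jaw direction angle in box frame (deg)"""
    s=r.read_state(); R=Ro.from_quat(s["eef_rot"]).as_matrix(); p=np.array(s["ee_pos"])
    t=np.r_[C+B@[bx,by],z]
    print("t",s["time"],"box",np.round(to_box(p),4),"z",round(p[2],4),"F",np.round(s["ft_force"],1),"shift tool mm",np.round(R.T@(t-p)*1000,1))
    print("tool axes in box:",np.round(np.kron(np.eye(1),np.block([[B.T,np.zeros((2,1))],[np.zeros((1,2)),1]])@R),3).tolist())
    if jaw is not None:
        zb=np.r_[B@[np.cos(np.radians(jaw)),np.sin(np.radians(jaw))],0]; y=np.array([0,0,-1.]); 
        T=np.c_[np.cross(y,zb),y,zb]
        print("turn deg tool",np.round(np.degrees(Ro.from_matrix(R.T@T).as_rotvec()),1))
E
python3 -c "
from h import *
from bench import r
go(r,0,-.13,.17,0);go(r,0,-.13,.17,180)"
```

```text
t 0.1 box [-0.4502 -0.4872] z 0.2218 F [ 0.1  0.8 -0.9] shift tool mm [-494.    52.2 -293.7]
tool axes in box: [[-0.991, -0.0, 0.134], [-0.134, 0.001, -0.991], [0.0, -1.0, -0.001]]
turn deg tool [  0.1 -82.3  -0.1]
t 0.1 box [-0.4502 -0.4872] z 0.2218 F [ 0.1  0.8 -0.9] shift tool mm [-494.    52.2 -293.7]
tool axes in box: [[-0.991, -0.0, 0.134], [-0.134, 0.001, -0.991], [0.0, -1.0, -0.001]]
turn deg tool [ 0.1 97.7  0.1]
```

```bash
python3 -m jog '[[-0.033,0,-0.0196,0,0,0],[-0.033,0,-0.0196,0,0,0],[-0.033,0,-0.0196,0,0,0],[-0.033,0,-0.0196,0,0,0],[-0.033,0,-0.0196,0,0,0],[-0.033,0,-0.0196,0,0,0],[-0.033,0,-0.0196,0,0,0],[-0.033,0,-0.0196,0,0,0],[-0.033,0,-0.0196,0,0,0],[-0.033,0,-0.0196,0,0,0],[-0.033,0,-0.0196,0,0,0],[-0.033,0,-0.0196,0,0,0]]' 0
python3 -m jog '[[0,0,0,0,-7,0],[0,0,0,0,-7,0],[0,0,0,0,-7,0],[0,0,0,0,-7,0],[0,0,0,0,-7,0],[0,0,0,0,-7,0],[0,0,0,0,-7,0],[0,0,0,0,-7,0],[0,0,0,0,-7,0],[0,0,0,0,-7,0],[0,0,0,0,-7,0],[0,0,0,0,-7,0]]'
python3 -c "
from h import *
from bench import r
go(r,0,-.115,.10,0)"
```

```text
time: 1.1
ee_pos: [0.5041, -0.2331, 0.2158]
eef_rot: [-0.112, 0.7, -0.697, 0.106]
ft_force: [0.3, -1.4, -0.7]
width: 0.0434
time: 2.1
ee_pos: [0.5087, -0.2185, 0.211]
eef_rot: [0.557, -0.443, 0.429, -0.556]
ft_force: [0.3, 0.2, -0.3]
width: 0.0437
t 2.1 box [-0.0769 -0.181 ] z 0.211 F [ 0.3  0.2 -0.3] shift tool mm [-60.6 110.9  81.3]
tool axes in box: [[0.047, -0.013, 0.999], [-0.999, 0.014, 0.048], [-0.014, -1.0, -0.012]]
turn deg tool [ 0.7  2.7 -0.8]
```

```bash
python3 -m jog '[[-0.015,0.01,0.020,0,2.7,0],[-0.015,0.02,0.020,0,0,0],[-0.015,0.02,0.020,0,0,0],[-0.015,0.02,0.021,0,0,0],[0,0.02,0,0,0,0],[0,0.02,0,0,0,0],[0,0,0,0,0,0]]'
python3 -c "
from h import *
from bench import r
import cv2
go(r,0,-.115,.076,0)
c=r.camera('side');cv2.imwrite('pics/side1.png',c['image'][150:420,150:500,::-1])"
```

```text
time: 2.68
ee_pos: [0.5749, -0.1395, 0.0954]
eef_rot: [0.55, -0.452, 0.439, -0.549]
ft_force: [-0.9, -0.0, -0.5]
width: 0.0437
t 2.6833 box [ 0.0032 -0.1163] z 0.0954 F [-0.9 -0.  -0.5] shift tool mm [-1.  19.4 -3. ]
tool axes in box: [[0.014, -0.013, 1.0], [-1.0, 0.013, 0.014], [-0.014, -1.0, -0.013]]
turn deg tool [ 0.8  0.8 -0.8]
```

View pics/side1.png

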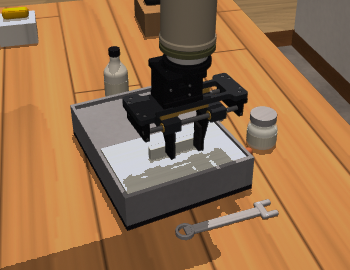

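The crop shows both fingers standing on the cover just in front of the rib, at about (185,145), on the well-end side. I'll lower and push.

```bash
python3 -m jog '[[0,0.009,-0.003,0,0,0],[0,0.009,0,0,0,0],[-0.010,0,0,0.4,0.4,-0.4],[-0.012,0,0,0,0,0],[-0.012,0,0,0,0,0],[-0.012,0,0,0,0,0],[-0.012,0,0,0,0,0],[-0.012,0,0,0,0,0]]'
python3 -c "
from h import *
from bench import r
go(r,0,.0625,.077,0)"
```

```text
time: 3.4
ee_pos: [0.5587, -0.0749, 0.0822]
eef_rot: [0.546, -0.45, 0.45, -0.545]
ft_force: [0.0, -0.6, -2.0]
width: 0.0434
t 3.4 box [-0.0001 -0.0498] z 0.0822 F [ 0.  -0.6 -2. ] shift tool mm [-112.3    5.1   -0.3]
tool axes in box: [[-0.003, -0.0, 1.0], [-1.0, -0.001, -0.003], [0.001, -1.0, -0.0]]
turn deg tool [ 0.  -0.2  0.1]
```

```bash
python3 -m jog '[[-0.012,0.005,0,0,0,0],[-0.013,0,0,0,0,0],[-0.013,0,0,0,0,0],[-0.013,0,0,0,0,0],[-0.013,0,0,0,0,0],[-0.013,0,0,0,0,0],[-0.010,0,0,0,0,0],[-0.008,0,0,0,0,0]]'
python3 -c "
from h import *
from bench import r
go(r,0,.0625,.077,0)"
python3 -m jog '[[-0.006,0,0,0,0,0],[-0.006,0,0,0,0,0],[-0.006,0,0,0,0,0],[-0.004,0,0,0,0,0]]'
python3 -c "
from h import *
from bench import r
import cv2
go(r,0,.0625,.077,0)
c=r.camera('side');cv2.imwrite('pics/side2.png',c['image'][150:420,150:500,::-1])"
```

```text
time: 4.07
ee_pos: [0.5391, 0.0289, 0.0796]
eef_rot: [0.547, -0.447, 0.451, -0.546]
ft_force: [-0.5, -1.2, -1.5]
width: 0.0431
t 4.0667 box [0.0007 0.0559] z 0.0796 F [-0.5 -1.2 -1.5] shift tool mm [-6.6  2.6 -0.7]
tool axes in box: [[0.001, 0.003, 1.0], [-1.0, -0.005, 0.001], [0.005, -1.0, 0.003]]
turn deg tool [-0.2  0.   0.3]
time: 4.4
ee_pos: [0.5382, 0.0319, 0.0812]
eef_rot: [0.55, -0.442, 0.462, -0.537]
ft_force: [2.7, -9.9, -0.3]
width: 0.0434
t 4.4 box [0.0004 0.0591] z 0.0812 F [ 2.7 -9.9 -0.3] shift tool mm [-3.6  4.1 -0.5]
tool axes in box: [[-0.011, 0.003, 1.0], [-0.999, -0.033, -0.011], [0.033, -0.999, 0.004]]
turn deg tool [-0.2 -0.6  1.9]
```

View pics/side2.png

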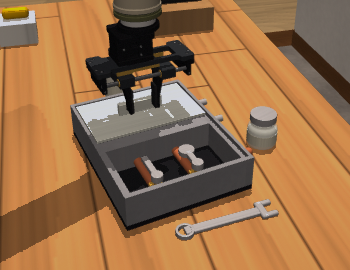

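The crop shows the cover resting on the deck at the end stop and the well open. One handle has a round end near (190,152), at the +x pivot, and a square-ended bar lies near (150,170). I'll retract straight up and measure.

```bash
python3 -m jog '[[0.010,0,0,0,0,1.9],[0.010,0,0,0,0,0],[0,-0.03,0,0,0,0],[0,-0.04,0,0,0,0],[-0.01,-0.04,0,0,0,0],[-0.03,-0.02,0,0,0,0],[-0.04,0,0,0,0,0],[0,0,0,0,0,0]]' -1
python3 - <<'E'
from h import *
from bench import r
go(r,.034,-.105,.2,0)
for n in("top","side"):
    c=r.camera(n); np.savez(f"{n}3.npz",**c)
    if n=="top":
        im=c["image"][190:370,230:450,::-1]; cv2.imwrite("pics/top3.png",cv2.resize(im,None,fx=3.5,fy=3.3,interpolation=cv2.INTER_CUBIC))
E
```

```text
time: 5.12
ee_pos: [0.526, 0.0918, 0.2177]
eef_rot: [-0.541, 0.454, -0.455, 0.543]
ft_force: [-0.2, 1.8, 0.1]
width: 0.0024
t 5.1167 box [0.     0.1202] z 0.2177 F [-0.2  1.8  0.1] shift tool mm [224.5  17.7  38.2]
tool axes in box: [[-0.019, 0.003, 1.0], [-1.0, 0.001, -0.019], [-0.001, -1.0, 0.003]]
turn deg tool [-0.1 -1.1 -0. ]
```

View pics/top3.png

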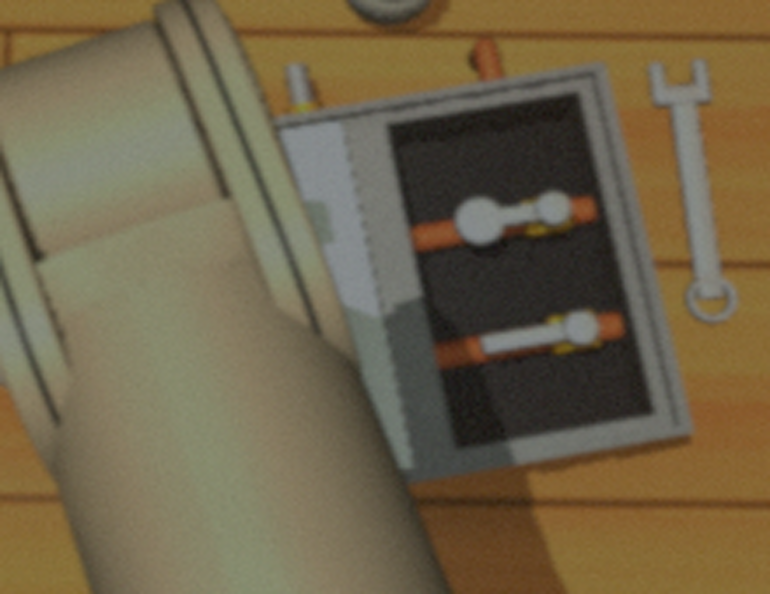

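The tagged handle is at the +x pivot: tag at (480,220) and hub at (554,209) in the crop. The plain handle's hub is at (581,328) and its end at (483,345). The cover edge is well clear.

```bash
python3 - <<'E'
from h import *
c=dict(np.load("top3.npz")); X,ok=cloud(c)
for n,q,h in [("tag",(480,220),.054),("hub",(554,209),.057),("phub",(581,328),.057),("pend",(483,345),.054),("coveredge",(372,320),.068),("coveredge2",(405,440),.068)]:
    u=(230+q[0]/3.5,190+q[1]/3.3); print(n,np.round(to_box(ray(c,u,h))*1000,1),X[int(round(u[1])),int(round(u[0])),2])
E
```

```text
tag [ 33. -61.] 0.05099477412259628
hub [  31.4 -105.9] 0.057491487532487735
phub [ -45.8 -105.6] 0.05638568089849046
pend [-45.4 -46.5] 0.055419696961293126
coveredge [-19.1  16.4] 0.06987749968347572
coveredge2 [-95.1  11.8] 0.061806098545097235
```

```bash
python3 -m jog '[[0.03,0,-0.002,0,-1.1,0],[0.035,0,-0.002,0,0,0],[0.035,0,-0.002,0,0,0],[0.035,0,-0.002,0,0,0],[0.035,0.01,0,0,0,0],[0.008,0.02,0,0,0,0],[0,0.03,0,0,0,0],[0,0.03,0,0,0,0],[0,0.02,0,0,0,0],[0,0,0,0,0,0]]' -1
python3 -c "
from h import *
from bench import r
go(r,-.009,-.058,.040,0)"
```

```text
time: 6.05
ee_pos: [0.5498, -0.1085, 0.0973]
eef_rot: [0.546, -0.452, 0.452, -0.541]
ft_force: [-1.1, -0.2, -0.9]
width: 0.0007
t 6.05 box [-0.0154 -0.081 ] z 0.0973 F [-1.1 -0.2 -0.9] shift tool mm [-23.4  57.2   6.4]
tool axes in box: [[-0.012, -0.006, 1.0], [-1.0, -0.005, -0.012], [0.005, -1.0, -0.006]]
turn deg tool [ 0.4 -0.7  0.3]
```

```bash
python3 -m jog '[[-0.012,0,0.003,0.4,-0.7,0.3],[-0.010,0,0.003,0,0,0],[0,0,0,0,0,0]]'
python3 -c "
from h import *
from bench import r
import cv2
go(r,-.009,-.058,.040,0)
c=r.camera('side');cv2.imwrite('pics/side4.png',cv2.resize(c['image'][240:400,200:420,::-1],None,fx=3,fy=3))"
```

```text
time: 6.3
ee_pos: [0.5511, -0.0848, 0.0975]
eef_rot: [-0.546, 0.45, -0.449, 0.546]
ft_force: [0.6, 0.8, 0.2]
width: 0.0004
t 6.3 box [-0.0095 -0.058 ] z 0.0975 F [0.6 0.8 0.2] shift tool mm [ 0.1 57.5  0.6]
tool axes in box: [[-0.001, -0.001, 1.0], [-1.0, 0.002, -0.001], [-0.002, -1.0, -0.001]]
turn deg tool [ 0.  -0.1 -0.1]
```

View pics/side4.png

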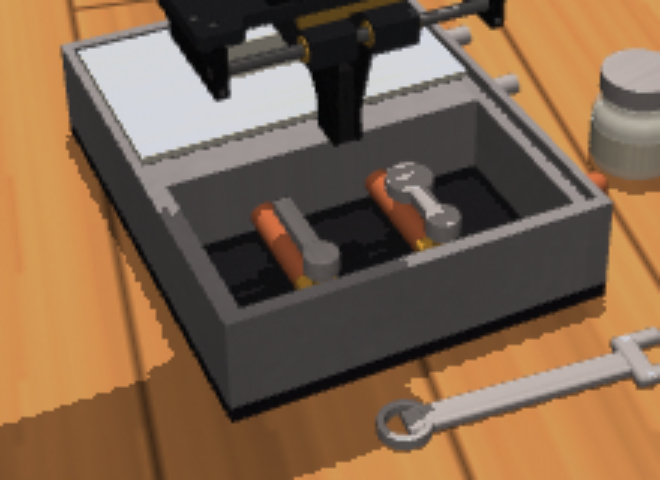

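The closed fingers hang at about (342,140), midway between the plain end (280,200) and the tag (408,180), and the cover lies clear on the deck. I'll descend.

```bash
python3 -m jog '[[0,0.012,0,0,0,0],[0,0.014,0,0,0,0],[0,0.014,0,0,0,0],[0,0.014,0,0,0,0],[0,0.003,0,0,0,0],[0,0,0,0,0,0]]'
python3 -c "
from h import *
from bench import r
go(r,.004,-.058,.040,0)"
```

```text
time: 6.85
ee_pos: [0.5553, -0.0855, 0.042]
eef_rot: [-0.545, 0.446, -0.452, 0.548]
ft_force: [0.5, -0.2, 0.7]
width: 0.0005
t 6.85 box [-0.0055 -0.0595] z 0.042 F [ 0.5 -0.2  0.7] shift tool mm [-1.5  2.   9.5]
tool axes in box: [[0.001, 0.009, 1.0], [-1.0, -0.004, 0.001], [0.004, -1.0, 0.009]]
turn deg tool [-0.5  0.   0.3]
```

```bash
python3 -m jog '[[-0.002,0.001,0.009,-0.5,0,0.3],[-0.002,0,0.009,0,0,0],[-0.002,0,0.009,0,0,0],[-0.002,0,0.009,0,0,0],[-0.002,0,0.008,0,0,0]]'
python3 -c "
from h import *
from bench import r
go(r,.040,-.050,.041,0)"
```

```text
time: 7.27
ee_pos: [0.5968, -0.0693, 0.042]
eef_rot: [0.547, -0.45, 0.449, -0.544]
ft_force: [-3.8, -1.3, -0.1]
width: 0.0001
t 7.2667 box [ 0.0383 -0.0516] z 0.042 F [-3.8 -1.3 -0.1] shift tool mm [-1.6  1.   1.7]
tool axes in box: [[-0.003, -0.004, 1.0], [-1.0, -0.002, -0.003], [0.002, -1.0, -0.004]]
turn deg tool [ 0.2 -0.1  0.1]
```

```bash
python3 -m jog '[[0.004,0,0.008,0,0,0],[0.005,0,0.008,0,0,0],[0.006,0,0.008,0,0,0],[0.006,0,0.007,0,0,0],[0.006,0,0.004,0,0,0],[0.004,0,0,0,0,0]]'
python3 -c "
from h import *
from bench import r
go(r,.075,-.082,.041,0)"
```

```text
time: 7.77
ee_pos: [0.6433, -0.0847, 0.0431]
eef_rot: [-0.547, 0.449, -0.447, 0.548]
ft_force: [-0.2, 3.6, -2.6]
width: 0.0004
t 7.7667 box [ 0.081  -0.0757] z 0.0431 F [-0.2  3.6 -2.6] shift tool mm [ 6.3  2.1 -6. ]
tool axes in box: [[0.005, -0.001, 1.0], [-1.0, 0.004, 0.005], [-0.004, -1.0, -0.001]]
turn deg tool [ 0.   0.3 -0.2]
```

```bash
python3 -m jog '[[0.004,0.001,-0.003,0,0,0],[0.004,0,-0.001,0,0,0],[0.003,0,0,0,0,0],[0.003,0,0,0,0,0],[0.003,0,0,0,0,0]]'
python3 -c "
from h import *
from bench import r
go(r,.075,-.082,.041,0)"
```

```text
time: 8.18
ee_pos: [0.643, -0.0917, 0.0427]
eef_rot: [-0.544, 0.449, -0.442, 0.554]
ft_force: [-4.0, 11.0, 1.6]
width: 0.0008
t 8.1833 box [ 0.0794 -0.0825] z 0.0427 F [-4.  11.   1.6] shift tool mm [-0.5  1.7 -4.4]
tool axes in box: [[0.013, 0.003, 1.0], [-1.0, 0.016, 0.013], [-0.016, -1.0, 0.004]]
turn deg tool [-0.2  0.7 -0.9]
```

The force has risen to 11 N, against about 2–3 N for friction alone, so the handle is at its stop. I'll back off, rise and check.

```bash
python3 -m jog '[[-0.007,0,-0.003,0,0,0],[-0.007,0,-0.003,0,0,0],[0,-0.03,0,0,0,0],[0,-0.04,0,0,0,0],[0,-0.04,0,0,0,0],[-0.02,-0.03,0,0,0,0],[-0.04,0,0,0,0,0],[-0.04,0,0,0,0,0],[-0.04,0,-0.01,0,0,0],[-0.04,0,-0.01,0,0,0],[-0.02,0,0,0,0,0],[0,0,0,0,0,0]]'
python3 - <<'E'
from h import *
from bench import r
go(r,.034,-.105,.2,0)
c=r.camera("top"); np.savez("top5.npz",**c)
im=c["image"][150:370,210:450,::-1]; cv2.imwrite("pics/top5.png",cv2.resize(im,None,fx=2.5,fy=2.5,interpolation=cv2.INTER_CUBIC))
E
```

```text
time: 9.18
ee_pos: [0.5675, 0.1086, 0.1932]
eef_rot: [-0.544, 0.448, -0.451, 0.548]
ft_force: [0.2, 0.5, 0.2]
width: 0.0008
t 9.1833 box [0.044  0.1286] z 0.1932 F [0.2 0.5 0.2] shift tool mm [233.7  -7.1  -9.4]
tool axes in box: [[-0.002, 0.007, 1.0], [-1.0, 0.001, -0.002], [-0.001, -1.0, 0.007]]
turn deg tool [-0.4 -0.1 -0.1]
```

View pics/top5.png

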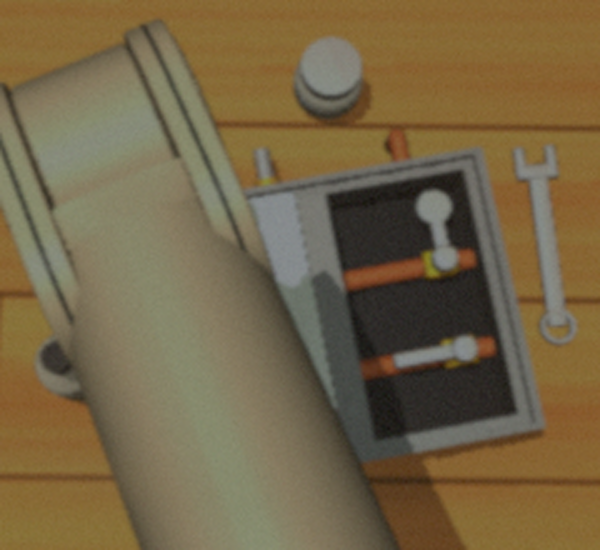

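The tagged handle now points along the box's +x: tag at (434,208), hub at (445,258). The plain handle, jar, wrench and bottle appear unmoved. I'll compute the angle and raise the arm further to check the rest.

```bash
python3 -m jog '[[0,-0.03,0,0,0,0],[0,-0.03,0,0,0,0],[0.03,-0.02,-0.02,0,0,0],[0.04,0,-0.02,0,0,0],[0.04,0,-0.02,0,0,0],[0.04,0,-0.02,0,0,0],[0.04,0,-0.02,0,0,0],[0.04,0,-0.02,0,0,0],[0.04,0,-0.02,0,0,0],[0.04,0,0,0,0,0],[0.04,0,0,0,0,0],[0,0,0,0,0,0]]'
python3 - <<'E'
from h import *
from bench import r
c=dict(np.load("top5.npz"))
for n,q,h in [("tag",(434,208),.054),("hub",(445,258),.057),("phub",(466,348),.057),("pend",(397,360),.054)]:
    print(n,np.round(to_box(ray(c,(210+q[0]/2.5,150+q[1]/2.5),h))*1000,1))
go(r,0,0,.2,0)
c=r.camera("top"); cv2.imwrite("pics/top6.png",c["image"][150:370,210:450,::-1].repeat(2,0).repeat(2,1))
X,ok=cloud(c);roi=np.zeros((480,640),bool); roi[215:350,255:345]=1
m=roi&ok&(X[...,2]>.083)&(X[...,2]<.1); p=X[m]
if len(p): q=cv2.minAreaRect((p[:,:2]*1000).astype(np.float32)); print(q,to_box(np.array(q[0])/1000))
E
```

```text
time: 10.23
ee_pos: [0.4905, -0.2671, 0.2781]
eef_rot: [0.543, -0.45, 0.463, -0.537]
ft_force: [0.3, -0.8, -0.4]
width: 0.0004
tag [  76.1 -105.8]
hub [  31.8 -105.4]
phub [ -45.6 -106.5]
pend [-44.6 -48.4]
t 10.2333 box [-0.1042 -0.2251] z 0.2781 F [ 0.3 -0.8 -0.4] shift tool mm [-229.2   74.5   97.5]
tool axes in box: [[-0.028, 0.005, 1.0], [-0.999, -0.018, -0.028], [0.018, -1.0, 0.005]]
turn deg tool [-0.3 -1.6  1. ]
((533.6241455078125, 50.82200622558594), (89.96684265136719, 11.91176986694336), 11.280733108520508) [-0.00040681  0.07848208]
```

View pics/top6.png

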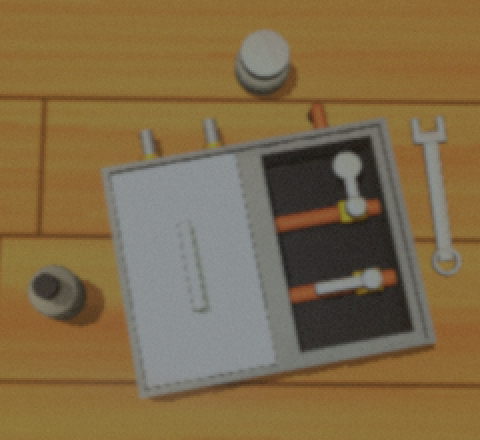

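The cover sits at y = +78.5 mm, which is the end stop, with its rib near (193,266). The tagged handle is shut at about 90°, with the tag at (347,165). The plain handle, bottle, jar and wrench are where they started, and the arm is clear.

```bash
python3 -m jog '[[0,0,0,0,0,0],[0,0,0,0,0,0]]'; python3 -c "
from bench import r
print(r.close_job())"
```

```text
time: 10.45
ee_pos: [0.4893, -0.2667, 0.2779]
eef_rot: [0.542, -0.452, 0.463, -0.537]
ft_force: [-0.5, -0.2, 0.3]
width: 0.0002
the job is handed in; nothing more can be done
None
```

The cover is fully aside on the closed half and the tagged valve is shut; I handed the job in at 10.45 s of the 48 s allowed.

- **Cover:** I pushed it by its rib along the guides to the end stop. The last check put the rib at y = +78.5 mm in the box's frame, against the stop at +78 mm.
- **Tagged handle:** I pushed it clockwise with the closed fingers until the force rose to about 11 N at the stop. In the final picture it points along the box's +x to within about 1°.
- **Everything else:** The plain handle measured within about 2 mm of where it was before I pushed the tagged one. By eye, the bottle, jar and wrench are where they started; I did not re-measure them.
- **Arm:** It finished clear of everything at 0.28 m height, and the force read about zero.

The only disagreement was a steady offset of about 2 mm between the measured and nominal pivot x positions, which is within the camera calibration. No checks failed.

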